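# Ready the capsule box for refilling

### The job

Get the wooden coffee-capsule box ready for refilling: push its little front door fully shut so that no capsules roll out, and flip its hinged lid all the way back until it rests open by itself. Do it with the fingertips or the outside of the fingers only, lightly and without pinching or lifting anything; do not shove the box out of its place and leave everything else on the island as it stands.

Things in the scene. Friction and masses are not known exactly. Their poses are not given: they have to be found in the camera images.
- capsule_box: The wooden capsule box, loose on the island, 1.4 to 2.1 kg: 140 mm deep (its x) x 190 mm wide (its y) x 150 mm high, walls 12 mm, with a small door in its front and a flat lid. Origin: centre of its underside. Its own -x side is the front (door and the lid's finger lip), turned roughly towards the robot's right (world -y); its +x side is the back, where the lid is hinged.
- lid (a joint): Lid angle in rad: 0 shut, grows as it opens, 1.92 (110 degrees) fully back against its stop hinges. The hinge is free: gravity shuts it below about 1.5 rad and carries it to the stop beyond that. The lid is a plain board 164 mm from hinge axis to front edge, 198 mm wide, 12 mm thick, 0.24 to 0.38 kg (1 to 2 N at its front edge starts it); it has no knob. The lid's underside lies in the plane through the hinge axis.
- lid_hinge (a point): Middle of the lid's hinge axis: at the back top edge of the box, 70 mm behind the box's centre and 150 mm up. The axis runs along the box's y.
- lid_lip (a point): Middle of the lower front edge of the lid, moving with it: when shut it stands 150 mm above the island and 24 mm out in front of the box's front face. This overhanging lip is free underneath, so a fingertip fits under it and can push it up.
- door (a joint): Front door angle in rad: 0 shut (flush with the box's front), grows as the free edge swings out from the box's front; at most 1.6. Starts well ajar (0.6 to 1.2). Hinged about a vertical line at its +y edge (left, looking at the front); light friction (under 0.5 N at the free edge) keeps it where it is left.
- door_hinge (a point): On the door's hinge line, at half the door's height: 52 mm above the island, on the plane of the box's front face (70 mm in front of the box's centre), 48.5 mm to the box's +y side.
- door_edge (a point): On the outer face of the door at its free edge, half-way up, moving with the door. The door is 97 mm wide, 61 mm high (from 21.5 to 82.5 mm above the island) and 10 mm thick; a small brass knob, 16 mm in diameter and standing 16 mm out, sits on its outer face 84 mm from the hinge line, half-way up.
- carton: Bystander: cardboard sleeve of refill capsules, 240 x 50 x 46 mm, lying beside the box on its +y side (the side near the robot). Origin: centre of its underside.
- mill: Bystander: dark wooden pepper mill, 56 mm in diameter, 163 mm tall, standing off the box's back corner on its -y side, clear of the lid's swing. Origin: centre of its underside, z up.
- jug: Bystander: white porcelain teapot-shaped sauce jug, 100 mm in diameter, 112 mm tall, spout and handle reach 90 mm from its axis, standing beside the box on its -y side (the side away from the robot). Origin: centre of its underside, z up.
- tray: Bystander: black plastic tray 300 x 210 x 25 mm. Origin: centre of its underside.
- cup: Bystander: small white espresso cup on the tray, 64 mm in diameter, 58 mm high. Origin: centre of its underside, z up.
- grater: Bystander: flat stainless grater lying face down, 255 x 90 x 9 mm. Origin: on its underside near the middle.
- pot_lid: Bystander: steel stockpot lid, 240 mm in diameter, 59 mm high with its loop handle. Origin: centre of its underside.

How it is judged:
By the outcome, as a careful person would: the job done as asked, in the order asked, and still so for the second after the job is handed in, with the robot touching nothing.
It also fails if it takes over 58 s, if anything falls off the work surface, if the arm or the gripper's body presses on something with over 40 N, if the wrist force passes 120 N, or if a joint passes its speed limit or range.

### The arm

A 7-joint arm with a two-finger parallel gripper is mounted at the origin on the work surface. World frame = base frame: x ahead of the robot, y to its left, z up, the work surface at z = 0. Lengths are in m, angles in rad, forces in N, time in s.
With the tool pointing down it reaches from about 0.4 to 0.875 m from the base axis. Payload 19.3 kg.
Tool frame: the origin (TCP) lies at the centre of the arm's flange, where the gripper is bolted on; the fingertips stand 173 mm ahead of it and the grasp point (between the pads) lies 155 mm ahead of it; z points along the fingers, x is the direction in which the jaws open and shut, and the axes are right-handed (so a half turn about z gives the same grasp; the last joint's range is limited). The gripper opens to 85 mm and grips with 20 to 120 N. Pads are 22 mm wide; open, the fingers measure 114 mm over their backs; the gripper's body (76 mm by 85 mm) begins 54 mm behind the grasp point. The pads swing forward as they close: fully open they stand 13 mm farther back than shut.
Start: joints at [-1.263, 0.521, -0.036, 1.599, 0.021, 1.021, -0.113], TCP at [0.231, 0.581, 0.405] pointing down, gripper open.
Joint ranges: [-2.91, 2.91], [-0.3, 2.13], [-1.5, 1.42], [0.17, 2.43], [-1.26, 4.41], [0.16, 1.93], [-2.52, 2.52]. Speed limits (rad/s): [1.89, 1.89, 2.39, 2.39, 3.01, 3.01, 3.01].

### API

Orientations are given as a 3x3 rotation matrix whose columns are the frame's x, y, z axes.
In Python, from workcell import get_obs, viewer, close_job gives the robot as it stands.
- The arm moves only by the shell command python3 -m inch 'ROWS' [OPENING] [FORCE]. ROWS is JSON, a list of rows, each a list of 6 numbers: the shift along the tool's x, y, z in cm, then the turn, a rotation vector about the tool's x, y, z in rad. In form: [[tx, ty, tz, wx, wy, wz], ...]. A call has 1 to 20 rows; each row shifts and turns the commanded pose from where the row before left it, along the tool's axes as they then stand; what a row does not reach is not made up. A row lasts 1/10 s, in which the tool goes at most 50 mm and 8.59 degrees, less where a joint would pass 70% of its speed; a pose out of reach is approached as far as the arm can. A call with a gripper value outside its range is refused whole. OPENING is the closure, from 0 (fully open) to 1 (shut), set as the call begins (- or left out, the last holds). The fingers move at their own pace and stop on an object; FORCE is the grip in N (left out, the last holds). Time passes only in rows, so rows that do not move let the fingers close. It gives the time, the measured TCP pose, the force and the opening at its end, in the units of the state.
- get_obs(): the state, without advancing time (a new reading comes with each control period).
- viewer.read_camera(name): name is "scene" or "top" or "wrist"; returns a dict with "image" (400x640x3 uint8, red, green, blue), "intrinsics" (3x3 intrinsics, pixels), "R" (3x3) and "t" (3): a world point X has camera coordinates R X + t; the wrist camera has in their place "hand_eye" (4x4, takes a point from camera to tool coordinates, whose origin is the TCP and whose axes are the tool frame's). Camera axes: x right, y down, z forward; pixel columns grow to the right and rows downward; lengths in m; the calibration is good to about 2 mm. A picture is of the moment at which its call begins: read the wrist's pose just before it. There is no depth.
- close_job(): hands the job in, once; it reports no verdict.
The state is a dict: "time": time; "qpos": joint angles; "joint_vel": joint speeds; "effort": joint torques, N m; "tcp_pos": TCP position; "orientation": TCP orientation; "contact_force": force on the tool from outside, world axes, zero at the start; "torque": the same for the moment, N m; "width": finger opening in m.
Only numpy, scipy, OpenCV 4.12 (cv2) and the standard library are available. Lean on these libraries where they do the work, as an engineer would, in place of code of your own. Each camera call takes 0.05 s, during which the arm holds its last target.

## Working session

There is one attempt and no reset: what is moved stays moved. The work goes in short steps, Python scripts to look and compute and a shell command to move; the robot and the scene stay as the last step left them, time stands still between calls to the robot, and variables do not carry over. Pictures are saved under pics/ and viewed, and the job is handed in when it is done.

```bash
ls; mkdir -p pics
python3 - <<'E'
from workcell import get_obs, viewer
import cv2
o=get_obs()
for k,v in o.items(): print(k,v)
for n in ["scene","top","wrist"]:
    c=viewer.read_camera(n)
    cv2.imwrite(f"pics/{n}0.png",c["image"][:,:,::-1])
    print(n,[ (k,c[k]) for k in c if k!="image"])
E
```

```text
pics
time 0.0
qpos [-1.26320072  0.5220132  -0.03632694  1.59998892  0.02121075  1.02106931
 -0.11282158]
joint_vel [-2.70477891e-04  1.79517233e-03 -2.08451987e-03  4.58674012e-04
 -1.82924733e-03  1.61219779e-03 -5.34705421e-05]
effort [ 2.66992163e-05 -9.27098250e+01  1.98014461e+00 -3.69925725e+01
  1.79141562e-02  8.20220739e-03 -4.70246800e-05]
tcp_pos [0.23051896 0.58079461 0.40413297]
orientation [[ 3.68897048e-01  9.29470206e-01 -3.22271886e-04]
 [ 9.29469623e-01 -3.68897178e-01 -1.04488935e-03]
 [-1.09007871e-03  8.59146670e-05 -9.99999402e-01]]
contact_force [0.24324204 0.19335164 0.95507658]
torque [-0.02333303  0.00674334  0.01674596]
width 0.08529816229192695
scene [('intrinsics', array([[485.46663627,   0.        , 323.15608286],
       [  0.        , 485.46663627, 198.62480769],
       [  0.        ,   0.        ,   1.        ]])), ('R', array([[-0.76280599,  0.64660955, -0.00480707],
       [ 0.5042136 ,  0.59013414, -0.63048421],
       [-0.40484029, -0.48336093, -0.77618719]])), ('t', array([ 0.42170122, -0.22622123,  2.1195978 ]))]
top [('intrinsics', array([[490.
[... 218 characters left out ...]
-9.82779667e-01, -3.80436282e-04, -1.84780899e-01],
       [ 1.84780584e-01, -4.78739348e-03, -9.82768140e-01]])), ('t', array([0.01420374, 0.57085858, 1.49357772]))]
wrist [('intrinsics', array([[295.19349323,   0.        , 317.66397037],
       [  0.        , 295.19349323, 196.51543865],
       [  0.        ,   0.        ,   1.        ]])), ('hand_eye', array([[ 9.99999847e-01, -5.31083182e-04,  1.55700330e-04,
         6.83485737e-04],
       [ 4.51412402e-04,  9.45472133e-01,  3.25702689e-01,
        -8.39711223e-02],
       [-3.20185544e-04, -3.25702569e-01,  9.45472228e-01,
         3.00337657e-02],
       [ 0.00000000e+00,  0.00000000e+00,  0.00000000e+00,
         1.00000000e+00]]))]
```

View pics/scene0.png

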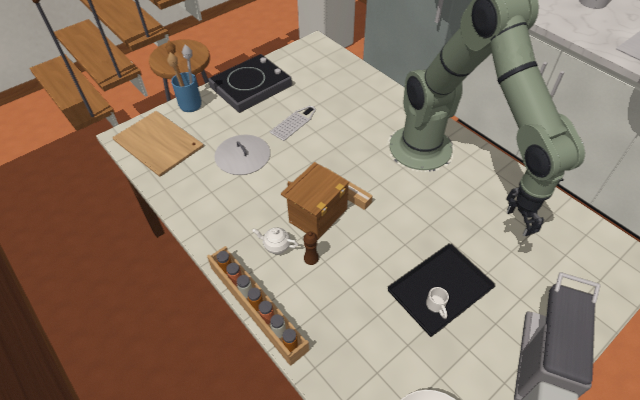

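View pics/top0.png

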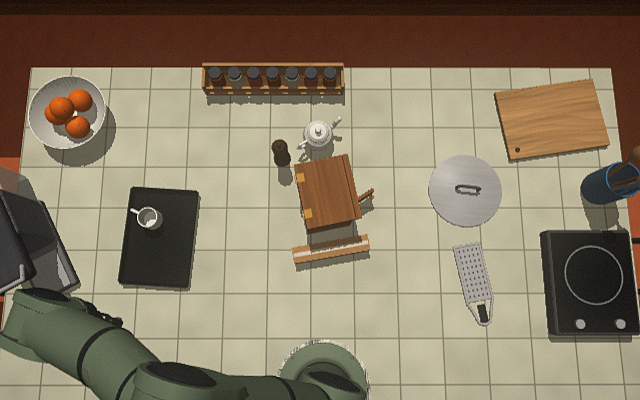

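View pics/wrist0.png

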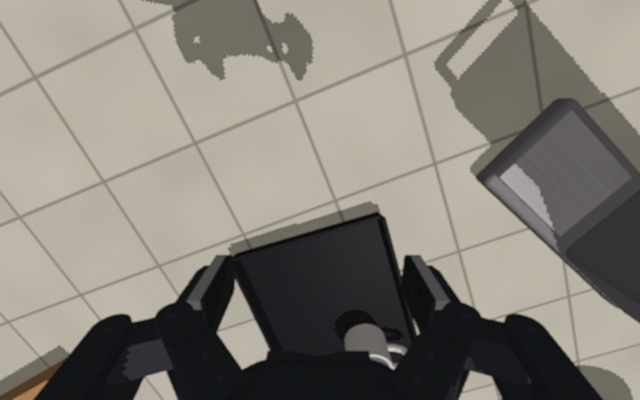

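Run:
```python
import cv2
a=cv2.imread("pics/top0.png")[110:280,255:395]
cv2.imwrite("pics/topc.png",cv2.resize(a,None,fx=4.1,fy=3.5*1.0,interpolation=cv2.INTER_CUBIC) if 0 else cv2.resize(a,None,fx=3.5,fy=3.5,interpolation=cv2.INTER_CUBIC))
a=cv2.imread("pics/scene0.png")[145:285,235:395]
cv2.imwrite("pics/scenec.png",cv2.resize(a,None,fx=4,fy=4,interpolation=cv2.INTER_CUBIC))
```

```text
(no output)
```

View pics/topc.png

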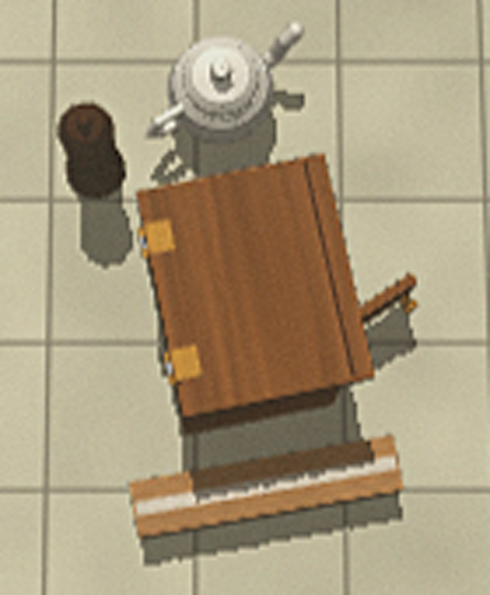

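View pics/scenec.png

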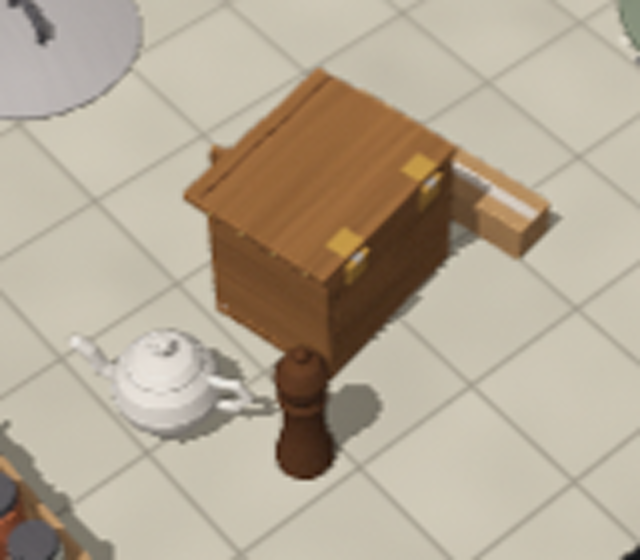

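```bash
cat > h.py <<'E'
import numpy as np
from scipy.optimize import least_squares
from workcell import get_obs, viewer
T=dict(K=np.array([[490.38896022,0,316.62517692],[0,490.38896022,200.13052429],[0,0,1]]),R=np.array([[-5.10738213e-04,-9.99988468e-01,4.77525021e-03],[-9.82779667e-01,-3.80436282e-04,-1.84780899e-01],[1.84780584e-01,-4.78739348e-03,-9.82768140e-01]]),t=np.array([0.01420374,0.57085858,1.49357772]))
S=dict(K=np.array([[485.46663627,0,323.15608286],[0,485.46663627,198.62480769],[0,0,1]]),R=np.array([[-0.76280599,0.64660955,-0.00480707],[0.5042136,0.59013414,-0.63048421],[-0.40484029,-0.48336093,-0.77618719]]),t=np.array([0.42170122,-0.22622123,2.1195978]))
def proj(C,X):
    p=(C['K']@(C['R']@np.atleast_2d(X).T+C['t'][:,None])).T
    return p[:,:2]/p[:,2:]
def onz(C,uv,z):
    c=-C['R'].T@C['t']; d=C['R'].T@np.linalg.inv(C['K'])@np.array([*uv,1.])
    return c+d*(z-c[2])/d[2]
def wristcam(c,o):
    H=c['hand_eye']; W=np.eye(4);W[:3,:3]=o['orientation'];W[:3,3]=o['tcp_pos']
    M=np.linalg.inv(W@H); return dict(K=c['intrinsics'],R=M[:3,:3],t=M[:3,3])
def Rz(a): return np.array([[np.cos(a),-np.sin(a),0],[np.sin(a),np.cos(a),0],[0,0,1]])
def b2w(p,X): return np.atleast_2d(X)@Rz(p[2]).T+np.array([p[0],p[1],0])
def tool(z):  # world->tool helper
    pass
E
python3 - <<'E'
from h import *
tc=lambda u,v:(255+(u)/3.5-.5*0,110+v/3.5)
sc=lambda u,v:(235+u/4,145+v/4)
L=[[-.094,-.099,.162],[-.094,.099,.162],[.07,-.099,.162],[.07,.099,.162]]
pt=np.array([tc(323,155),tc(372,378),tc(138,190),tc(182,415)])
ps=np.array([sc(185,196),sc(320,70),sc(322,280),sc(455,153)])
for u in pt: print(onz(T,u,.162))
def f(p):
    X=b2w(p,np.array(L)); return np.r_[(proj(T,X)-pt).ravel(),(proj(S,X)-ps).ravel()]
r=least_squares(f,[.6,-.02,1.5]); p=r.x; print(p,np.abs(r.fun).max(),r.fun.round(1))
print('front n',Rz(p[2])@[-1,0,0],'hinge',b2w(p,[-.07,.0485,.052]),'lip',b2w(p,[-.094,0,.15]))
d=onz(T,tc(414,277),.0825); print('door corner',d)
b=(d[:2]-p[:2])@Rz(p[2])[:2,:2]; print('box frame',b, 'ang',np.arctan2(-.07-b[0],.0485-b[1]), np.hypot(-.07-b[0],.0485-b[1]))
for n,u,z in [('jug',tc(219,75),.1),('mill',tc(85,120),.163),('c1',tc(133,485),.046),('c2',tc(395,435),.046),('c3',tc(402,487),0.046),('spout',tc(295,32),.09)]: 
    w=onz(T,u,z); print(n,w, (w[:2]-p[:2])@Rz(p[2])[:2,:2])
E
```

```text
[ 0.68951817 -0.07679335  0.162     ]
[ 0.49754195 -0.11522435  0.162     ]
[0.65863837 0.08053103 0.162     ]
[0.46656517 0.04261818 0.162     ]
[ 0.57698883 -0.00253591  1.76612893] 2.4827742905066543 [-0.4 -0.9 -0.4 -0.2 -1.6 -0.6 -1.5  0.1 -1.4 -2.  -0.4 -1.8 -0.3 -0.5
  0.4 -2.5]
front n [ 0.19409282 -0.98098317  0.        ] hinge [[ 0.54299764 -0.08061823  0.052     ]] lip [[ 0.59523355 -0.09474833  0.15      ]]
door corner [ 0.60016133 -0.16181665  0.0825    ]
box frame [-0.16074934  0.00818341] ang 1.1527233608292413 0.09930191612253121
jug [0.78153594 0.01131132 0.1       ] [-0.02611723 -0.20334493]
mill [0.72001656 0.12622764 0.163     ] [ 0.09855422 -0.16529988]
c1 [0.41886347 0.08769628 0.046     ] [0.11920726 0.13760489]
c2 [ 0.4635042  -0.14615009  0.046     ] [-0.11885654  0.13920099]
c3 [ 0.41706485 -0.15145689  0.046     ] [-0.11504888  0.18578723]
spout [ 0.82577251 -0.05778265  0.09      ] [-0.10248325 -0.23332961]
```

```bash
python3 -m inch '[[0,2,0,0,0,0.032],[0,5,0,0,0,0.08],[0,5,0,0,0,0.08],[0,5,0,0,0,0.08],[0,5,0,0,0,0.08],[0,5,0,0,0,0.08],[0,5,0,0,0,0.08],[0,5,0,0,0,0.08],[0,5,0,0,0,0.08],[0,5,0,0,0,0.08],[0,5,0,0,0,0.08],[0,5,0,0,0,0.08],[0,5,0,0,0,0.08],[0,5,0,0,0,0.08],[0,5,0,0,0,0.08],[0,5,0,0,0,0.08],[0,5,0,0,0,0.08],[0,5,0,0,0,0.08],[0,5,0,0,0,0.08],[0,3,0,0,0,0.048]]' 1 20
python3 - <<'E'
from h import *
import cv2
o=get_obs(); print(o['tcp_pos'],o['qpos'],o['orientation'],o['width'])
c=viewer.read_camera("wrist"); cv2.imwrite("pics/wrist1.png",c["image"][:,:,::-1])
c=viewer.read_camera("top"); cv2.imwrite("pics/top1.png",c["image"][:,:,::-1])
E
```

```text
time: 2.15
tcp_pos: [0.6208, -0.1911, 0.4048]
orientation: [[0.944, -0.329, -0.0], [-0.329, -0.944, -0.002], [0.0, 0.002, -1.0]]
contact_force: [-0.1, 0.8, 0.2]
width: 0.0002
[ 0.62077481 -0.19108007  0.40476075] [-0.06812465  0.59993367  0.43438469  1.54715943 -0.27450476  1.05547342
  0.10063969] [[ 9.44472992e-01 -3.28588790e-01 -4.17366471e-04]
 [-3.28589006e-01 -9.44471395e-01 -1.74597512e-03]
 [ 1.79517160e-04  1.78616838e-03 -9.99998389e-01]] 0.00015143131227325404
```

View pics/wrist1.png

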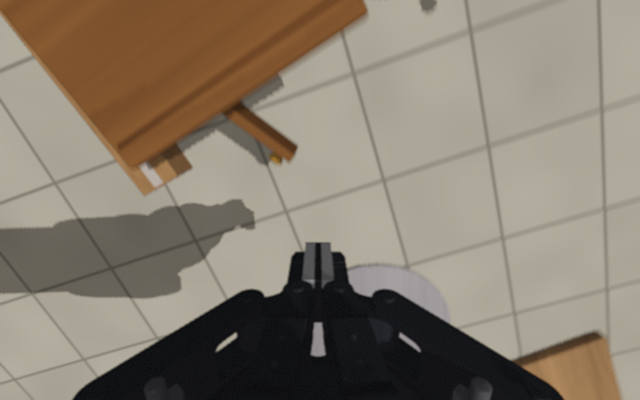

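View pics/top1.png

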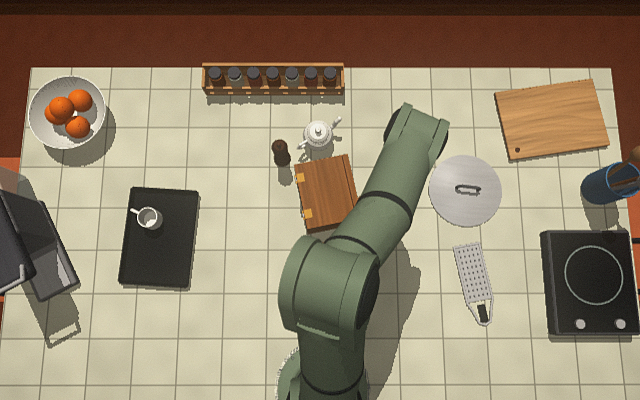

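Run:
```python
import cv2
a=cv2.imread("pics/wrist1.png")
cv2.imwrite("pics/w1a.png",cv2.resize(a[100:200,100:310],None,fx=3.8,fy=3.8,interpolation=cv2.INTER_CUBIC))
cv2.imwrite("pics/w1b.png",cv2.resize(a[0:60,300:400],None,fx=5,fy=5,interpolation=cv2.INTER_CUBIC))
```

```text
(no output)
```

View pics/w1a.png

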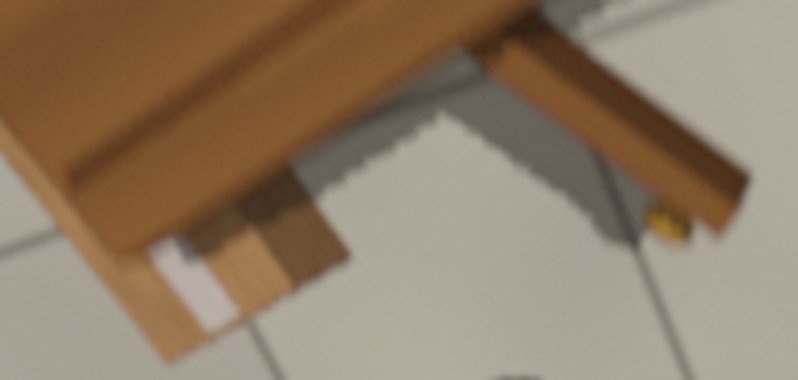

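View pics/w1b.png

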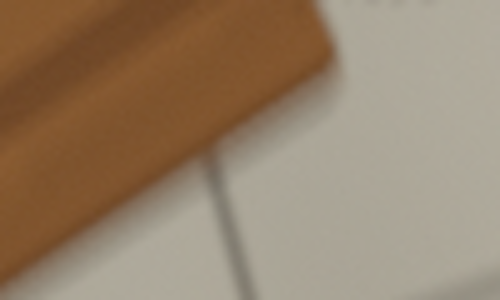

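Run:
```python
from h import *
tc=lambda u,v:(255+(u)/3.5,110+v/3.5)
o=get_obs(); c=viewer.read_camera("wrist"); W=wristcam(c,o)
L=np.array([[-.094,-.099,.162],[-.094,.099,.162],[.07,-.099,.162],[.07,.099,.162]])
pt=np.array([tc(323,155),tc(372,378),tc(138,190),tc(182,415)])
pw=np.array([(366.6,12),(130.3,167.1)]); LW=np.array([[-.094,-.099,.15],[-.094,.099,.15]])
for z in (.15,.162):
  for u in pw: print(z,onz(W,u,z))
def f(p):
    return np.r_[(proj(T,b2w(p,L))-pt).ravel()/2.8,(proj(W,b2w(p,LW))-pw).ravel()/2]
r=least_squares(f,[.6,-.02,1.5]); p=r.x; print(p,r.fun.round(2))
d=onz(W,(289.5,161.8),.0825); print(d)
for d in (d,onz(T,tc(414,277),.0825)):
  b=(d[:2]-p[:2])@Rz(p[2])[:2,:2]; print('box frame',b, 'ang',np.arctan2(-.07-b[0],.0485-b[1]), np.hypot(-.07-b[0],.0485-b[1]))
h=np.array([np.cos(np.radians(30)),-np.sin(np.radians(30)),0]); hw=Rz(p[2])@h
e=np.radians(30); z=np.cos(e)*hw-[0,0,np.sin(e)]; y=-(np.sin(e)*hw+[0,0,np.cos(e)]); x=np.cross(y,z)
Rt=np.c_[x,y,z]; print(Rt)
tip=b2w(p,[-.15,.065,.06])[0]; tcp=tip-.173*z; print('tip',tip,'tcp',tcp)
R0=np.array(o['orientation'])
from scipy.spatial.transform import Rotation as Ro
print('rotvec tool',Ro.from_matrix(R0.T@Rt).as_rotvec(),'d tool cm',R0.T@(tcp-o['tcp_pos'])*100)
```

```text
0.15 [ 0.69578669 -0.07431729  0.15      ]
0.15 [ 0.49301266 -0.11459645  0.15      ]
0.162 [ 0.69322035 -0.0763462   0.162     ]
0.162 [ 0.50127745 -0.11447386  0.162     ]
[ 0.57709968 -0.0017932   1.76779279] [-0.27 -0.35 -0.23 -0.11 -0.68 -0.22 -0.6   0.03 -2.26  1.14  2.63 -1.87]
[ 0.60036653 -0.16341847  0.0825    ]
box frame [-0.16305316  0.00881723] ang 1.1676958445049983 0.10116131724209108
box frame [-0.16144215  0.00870494] ang 1.1603231374368077 0.09972619229285927
[[ 9.47137877e-01 -1.60413405e-01  2.77844168e-01]
 [-3.20826811e-01 -4.73568938e-01  8.20245462e-01]
 [ 2.77555756e-17 -8.66025404e-01 -5.00000000e-01]]
tip [ 0.54271557 -0.16161414  0.06      ] tcp [ 0.49464853 -0.30351661  0.1465    ]
rotvec tool [ 1.04968363 -0.00513159 -0.00863939] d tool cm [-8.18231339 14.61577741 25.87543224]
```

```bash
python3 -m inch '[[-1,0,0,0.1,0,0],[-1,0,0,0.15,0,0],[-1,0,0,0.15,0,0],[-1,0,0,0.15,0,0],[-1,0,0,0.15,0,0],[-1,0,0,0.15,0,0],[-1,0,0,0.15,0,0],[-1,0,0,0.05,0,0],[0,0,0,0,0,0]]'
cat > go.py <<'E'
from h import *
import sys
from scipy.spatial.transform import Rotation as Ro
P=np.array([.577,-.003,1.767])
def state(tiplen=.173):
    o=get_obs(); R=np.array(o['orientation']); tip=np.array(o['tcp_pos'])+tiplen*R[:,2]
    b=(tip-[P[0],P[1],0])@Rz(P[2]); return o,R,tip,b
def delta(bt,tiplen=.173):
    o,R,tip,b=state(tiplen); w=b2w(P,bt)[0]; return R.T@(w-tip)*100
def show():
    o,R,tip,b=state(); print('t',round(o['time'],2),'tip box',b.round(4),'zdir box',(Rz(P[2]).T@R[:,2]).round(3),'F box',(Rz(P[2]).T@np.array(o['contact_force'])).round(2),'q',o['qpos'].round(2),'tcp',o['tcp_pos'].round(3))
if __name__=='__main__':
    show()
    for a in sys.argv[1:]:
        print(a,'-> tool cm',delta([float(v) for v in a.split(',')]).round(2))
E
python3 go.py -.15,.065,.2 -.15,.065,.06
```

```text
time: 3.2
tcp_pos: [0.5459, -0.1604, 0.4042]
orientation: [[0.947, -0.161, 0.278], [-0.321, -0.47, 0.822], [-0.002, -0.868, -0.496]]
contact_force: [-0.4, -0.2, -0.2]
width: 0.0001
t 3.2 tip box [-0.0182 -0.0138  0.3183] zdir box [ 0.752 -0.433 -0.496] F box [-0.08  0.4  -0.25] q [ 0.43  0.54 -0.02  1.79 -1.12  1.27  0.72] tcp [ 0.546 -0.16   0.404]
-.15,.065,.2 -> tool cm [-0.22 17.89 -7.45]
-.15,.065,.06 -> tool cm [-0.2  30.05 -0.5 ]
```

```bash
python3 -m inch '[[0,2,-3,0,0,0],[0,3,-4,0,0,0],[0,4,-1,0,0,0],[0,4,0.5,0,0,0],[0,4,0,0,0,0],[0,1,0,0,0,0],[0,0,0,0,0,0]]'
python3 go.py -.15,.065,.06
```

```text
time: 3.9
tcp_pos: [0.4973, -0.3069, 0.2852]
orientation: [[0.947, -0.161, 0.277], [-0.321, -0.471, 0.821], [-0.002, -0.867, -0.498]]
contact_force: [0.4, 0.5, 0.5]
width: -0.0001
t 3.9 tip box [-0.1525  0.0626  0.199 ] zdir box [ 0.752 -0.432 -0.498] F box [ 0.4  -0.48  0.53] q [ 0.64  0.78  0.05  1.72 -1.01  1.37  0.96] tcp [ 0.497 -0.307  0.285]
-.15,.065,.06 -> tool cm [-0.3  12.    7.01]
```

Joints are fine; descend beside the open door.

```bash
python3 -m inch '[[0,3,1.7,0,0,0],[0,3,1.8,0,0,0],[-0.2,3,1.7,0,0,0],[-0.1,2,1.2,0,0,0],[0,1,0.6,0,0,0],[0,0,0,0,0,0]]'
python3 go.py
python3 - <<'E'
from h import *
import cv2
c=viewer.read_camera("wrist"); cv2.imwrite("pics/wrist2.png",c["image"][:,:,::-1])
c=viewer.read_camera("scene"); cv2.imwrite("pics/scene2.png",c["image"][:,:,::-1])
E
```

```text
time: 4.5
tcp_pos: [0.4952, -0.3044, 0.1473]
orientation: [[0.947, -0.159, 0.278], [-0.32, -0.471, 0.822], [0.0, -0.867, -0.498]]
contact_force: [-0.0, -0.6, 0.3]
width: -0.0003
t 4.5 tip box [-0.1495  0.0642  0.0613] zdir box [ 0.752 -0.433 -0.498] F box [-0.55  0.14  0.32] q [ 0.66  1.    0.02  1.71 -1.06  1.24  1.15] tcp [ 0.495 -0.304  0.147]
```

View pics/wrist2.png

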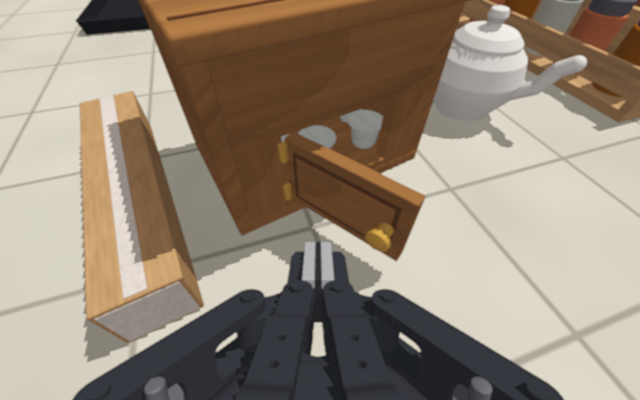

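View pics/scene2.png

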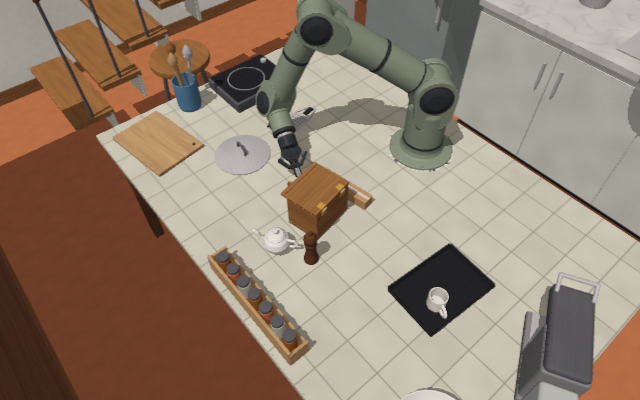

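Run:
```python
from go import *
o,R,tip,b=state()
cur=b
for th in (1.16,1.0,.8,.6,.4,.25,.12,.0):
    r=.055; off=.010
    t=np.array([-.07-r*np.sin(th)-off*np.cos(th),.0485-r*np.cos(th)+off*np.sin(th),.065])
    d=R.T@Rz(P[2])@(t-cur)*100; print(th,t.round(3),d.round(2)); cur=t
```

```text
1.16 [-0.124  0.036  0.065] [ 1.17 -2.03  3.05]
1.0 [-0.122  0.027  0.065] [ 0.6  -0.33  0.57]
0.8 [-0.116  0.017  0.065] [ 0.59 -0.47  0.82]
0.6 [-0.109  0.009  0.065] [ 0.39 -0.52  0.91]
0.4 [-0.101  0.002  0.065] [ 0.17 -0.55  0.96]
0.25 [-0.093 -0.002  0.065] [-0.01 -0.42  0.73]
0.12 [-0.087 -0.005  0.065] [-0.11 -0.36  0.62]
0.0 [-0.08  -0.006  0.065] [-0.19 -0.32  0.56]
```

```bash
python3 -m inch '[[0.3,-0.5,0.8,0,0,0],[0.3,-0.5,0.8,0,0,0],[0.3,-0.5,0.8,0,0,0],[0.3,-0.5,0.7,0,0,0],[0.3,-0.15,0.3,0,0,0],[0.3,-0.15,0.3,0,0,0],[0.3,-0.25,0.4,0,0,0],[0.3,-0.25,0.4,0,0,0],[0.2,-0.25,0.45,0,0,0],[0.2,-0.25,0.45,0,0,0],[0.1,-0.3,0.5,0,0,0],[0.1,-0.3,0.5,0,0,0],[0,0,0,0,0,0]]'
python3 go.py
python3 - <<'E'
from h import *
import cv2
c=viewer.read_camera("wrist"); cv2.imwrite("pics/wrist3.png",c["image"][:,:,::-1])
E
```

```text
time: 5.9
tcp_pos: [0.5473, -0.2427, 0.149]
orientation: [[0.947, -0.159, 0.278], [-0.32, -0.471, 0.822], [0.0, -0.868, -0.497]]
contact_force: [-1.0, 0.7, 0.2]
width: 0.0002
t 5.9 tip box [-0.0992  0.001   0.0631] zdir box [ 0.752 -0.433 -0.497] F box [0.9  0.84 0.22] q [ 0.56  1.   -0.03  1.71 -1.13  1.17  1.1 ] tcp [ 0.547 -0.243  0.149]
```

View pics/wrist3.png

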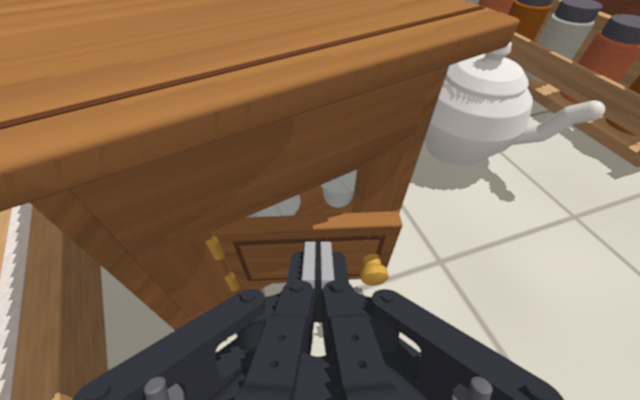

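```bash
python3 -m inch '[[0,-0.2,0.35,0,0,0],[0,-0.2,0.35,0,0,0],[0,-0.2,0.3,0,0,0],[-0.1,-0.2,0.3,0,0,0],[-0.1,-0.15,0.3,0,0,0],[-0.1,-0.15,0.3,0,0,0],[0,0,0,0,0,0]]'
python3 go.py
python3 - <<'E'
from h import *
import cv2
c=viewer.read_camera("wrist"); cv2.imwrite("pics/wrist4.png",c["image"][:,:,::-1])
E
```

```text
time: 6.65
tcp_pos: [0.5511, -0.2214, 0.1491]
orientation: [[0.947, -0.16, 0.278], [-0.321, -0.471, 0.822], [-0.0, -0.868, -0.497]]
contact_force: [-0.1, -0.2, -0.4]
width: -0.0
t 6.65 tip box [-0.0791 -0.0069  0.063 ] zdir box [ 0.752 -0.433 -0.497] F box [-0.15  0.12 -0.39] q [ 0.54  0.99 -0.05  1.73 -1.16  1.14  1.1 ] tcp [ 0.551 -0.221  0.149]
```

View pics/wrist4.png

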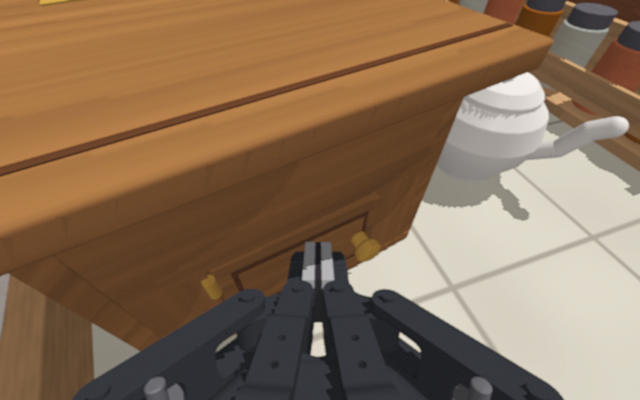

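```bash
python3 -m inch '[[-0.05,-0.1,0.2,0,0,0],[-0.05,-0.1,0.2,0,0,0],[0,0,0,0,0,0]]'
python3 go.py;python3 -m inch '[[-0.05,-0.1,0.15,0,0,0],[0,0,0,0,0,0]]'
python3 go.py
python3 - <<'E'
from h import *
import cv2
c=viewer.read_camera("wrist"); cv2.imwrite("pics/wrist5.png",cv2.resize(c["image"][180:320,180:420,::-1],None,fx=3.3,fy=3.3,interpolation=cv2.INTER_CUBIC))
E
```

```text
time: 7.0
tcp_pos: [0.5514, -0.218, 0.1488]
orientation: [[0.947, -0.16, 0.279], [-0.322, -0.472, 0.821], [0.0, -0.867, -0.499]]
contact_force: [-2.2, -5.4, 1.0]
width: 0.0001
t 7.0 tip box [-0.0761 -0.0081  0.0626] zdir box [ 0.75  -0.434 -0.499] F box [-4.9   3.17  1.03] q [ 0.54  0.99 -0.05  1.74 -1.16  1.13  1.1 ] tcp [ 0.551 -0.218  0.149]
time: 7.2
tcp_pos: [0.5516, -0.2167, 0.149]
orientation: [[0.946, -0.161, 0.28], [-0.323, -0.473, 0.82], [0.001, -0.866, -0.499]]
contact_force: [-1.4, -9.0, 0.2]
width: -0.0
t 7.2 tip box [-0.075  -0.0086  0.0626] zdir box [ 0.749 -0.435 -0.499] F box [-8.52  3.14  0.21] q [ 0.54  0.99 -0.06  1.74 -1.17  1.12  1.11] tcp [ 0.552 -0.217  0.149]
```

View pics/wrist5.png

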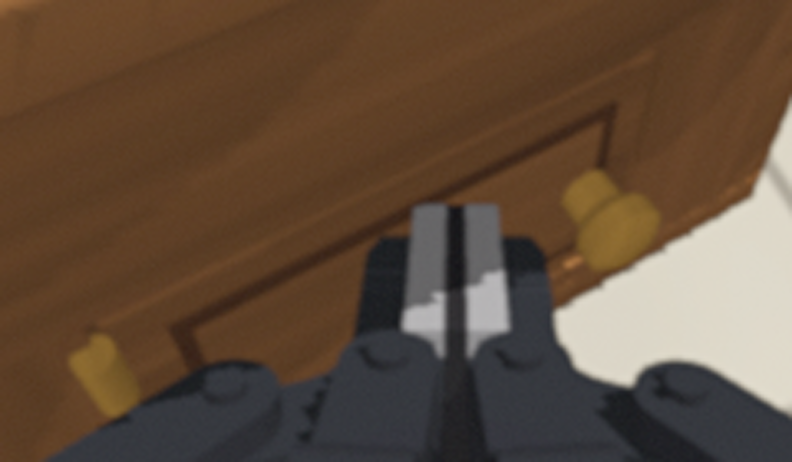

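```bash
python3 -m inch '[[0,0,-0.5,0,0,0],[0,0,-1.5,0,0,0],[0,0,-2,0,0,0],[0,0,-2,0,0,0],[0,0,0,0,0,0]]'
python3 go.py
python3 - <<'E'
from h import *
import cv2
c=viewer.read_camera("wrist"); cv2.imwrite("pics/wrist6.png",c["image"][:,:,::-1])
c=viewer.read_camera("top"); cv2.imwrite("pics/top6.png",cv2.resize(c["image"][110:280,255:395,::-1],None,fx=3.5,fy=3.5,interpolation=cv2.INTER_CUBIC))
E
```

```text
time: 7.75
tcp_pos: [0.5339, -0.2687, 0.1805]
orientation: [[0.946, -0.161, 0.282], [-0.325, -0.473, 0.819], [0.002, -0.866, -0.5]]
contact_force: [-0.2, 0.3, -0.2]
width: -0.0003
t 7.75 tip box [-0.1227  0.0186  0.0941] zdir box [ 0.748 -0.436 -0.5  ] F box [ 0.33  0.16 -0.24] q [ 0.59  0.95 -0.01  1.71 -1.09  1.22  1.06] tcp [ 0.534 -0.269  0.181]
```

View pics/wrist6.png

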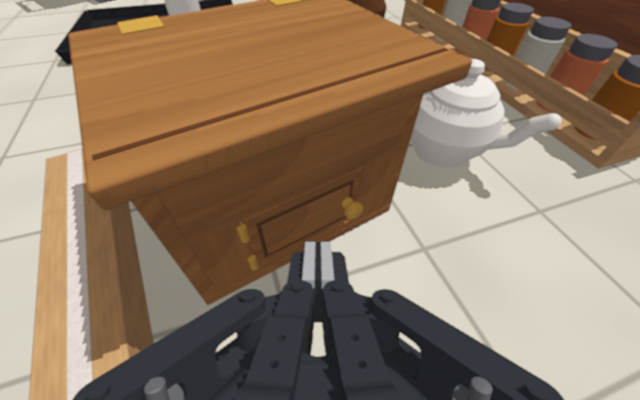

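View pics/top6.png

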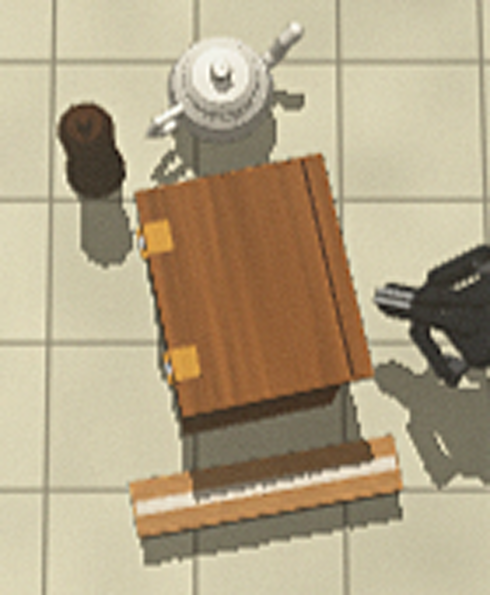

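```bash
python3 - <<'E'
import cv2
a=cv2.imread("pics/wrist6.png")
cv2.imwrite("pics/w6a.png",cv2.resize(a[160:300,180:420],None,fx=3.3,fy=3.3,interpolation=cv2.INTER_CUBIC))
E
python3 go.py -.115,0.01,.125
```

```text
t 7.85 tip box [-0.1198  0.0177  0.0932] zdir box [ 0.75  -0.435 -0.498] F box [ 1.37  0.43 -0.42] q [ 0.59  0.95 -0.01  1.71 -1.1   1.22  1.07] tcp [ 0.535 -0.266  0.179]
-.115,0.01,.125 -> tool cm [ 0.43 -3.15 -0.89]
```

View pics/w6a.png

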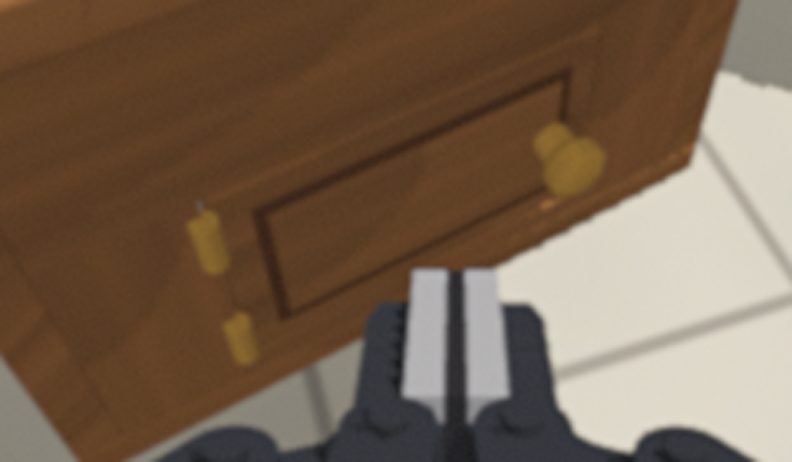

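```bash
python3 -m inch '[[0,-1.5,-0.8,0,0,0],[0,-1.5,-0.8,0,0,0],[0,2.2,0,0.13,0,0],[0,2.2,0,0.13,0,0],[0,2.2,0,0.13,0,0],[0,2.2,0,0.13,0,0],[0,0,0,0,0,0]]'
python3 go.py -.085,0,.125
```

```text
time: 8.55
tcp_pos: [0.525, -0.2903, 0.1274]
orientation: [[0.947, -0.004, 0.322], [-0.322, 0.005, 0.947], [-0.005, -1.0, 0.004]]
contact_force: [-0.6, -0.3, -1.0]
width: -0.0003
t 8.55 tip box [-0.1219  0.0204  0.1281] zdir box [ 0.866 -0.5    0.004] F box [-0.14  0.6  -0.98] q [ 0.77  1.19 -0.18  1.58 -1.17  1.57  1.15] tcp [ 0.525 -0.29   0.127]
-.085,0,.125 -> tool cm [-0.08  0.32  4.22]
```

```bash
python3 -m inch '[[0,0.1,1.2,0,0,0],[-0.1,0.2,1.5,0,0,0],[0,0,1.3,0,0,0],[0,0,0,0,0,0]]'
python3 go.py
python3 - <<'E'
from h import *
import cv2
c=viewer.read_camera("wrist"); cv2.imwrite("pics/wrist7.png",c["image"][:,:,::-1])
E
```

```text
time: 8.95
tcp_pos: [0.5395, -0.2491, 0.1289]
orientation: [[0.948, 0.001, 0.318], [-0.318, -0.001, 0.948], [0.002, -1.0, -0.001]]
contact_force: [0.1, -0.4, -0.2]
width: 0.0001
t 8.95 tip box [-0.0839 -0.0012  0.1288] zdir box [ 0.868 -0.496 -0.001] F box [-0.44 -0.04 -0.2 ] q [ 0.73  1.18 -0.22  1.62 -1.2   1.5   1.17] tcp [ 0.54  -0.249  0.129]
```

View pics/wrist7.png

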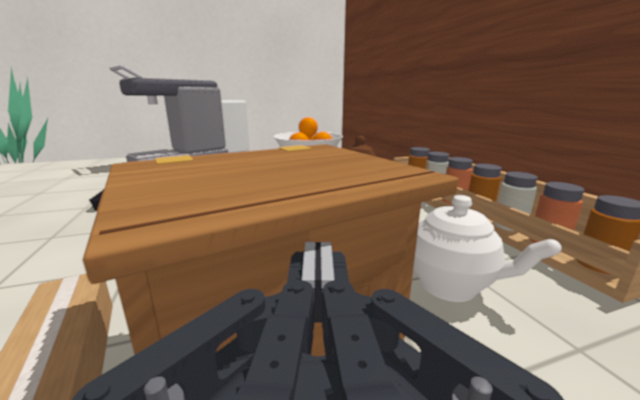

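```bash
python3 -m inch '[[0,-0.4,0,0,0,0],[0,-0.4,0,0,0,0],[0,-0.3,0,0,0,0],[0,-0.3,0,0,0,0],[0,-0.3,0,0,0,0],[0,0,0,0,0,0]]'
python3 go.py; python3 -m inch '[[0,-0.4,0,0,0,0],[-0.1,-0.6,0.1,0,0,0],[-0.1,-0.8,0.1,0,0,0],[-0.1,-1,0.1,0,0,0],[0,0,0,0,0,0]]'; python3 go.py;  python3 - <<'E'
from h import *
import cv2
c=viewer.read_camera("wrist"); cv2.imwrite("pics/wrist8.png",c["image"][:,:,::-1])
E
```

```text
time: 9.6
tcp_pos: [0.5382, -0.2523, 0.1445]
orientation: [[0.947, -0.0, 0.321], [-0.321, -0.001, 0.947], [0.0, -1.0, -0.001]]
contact_force: [-0.0, -0.9, -2.7]
width: -0.0001
t 9.6 tip box [-0.0871  0.0002  0.1443] zdir box [ 0.866 -0.5   -0.001] F box [-0.84  0.21 -2.66] q [ 0.74  1.15 -0.22  1.63 -1.2   1.5   1.16] tcp [ 0.538 -0.252  0.145]
time: 10.1
tcp_pos: [0.5365, -0.248, 0.1739]
orientation: [[0.947, 0.001, 0.321], [-0.321, -0.001, 0.947], [0.002, -1.0, -0.001]]
contact_force: [-0.2, -0.1, -2.5]
width: -0.0001
t 10.1 tip box [-0.0825  0.0011  0.1737] zdir box [ 0.867 -0.499 -0.001] F box [-0.06  0.17 -2.55] q [ 0.75  1.1  -0.24  1.67 -1.2   1.5   1.14] tcp [ 0.536 -0.248  0.174]
```

View pics/wrist8.png

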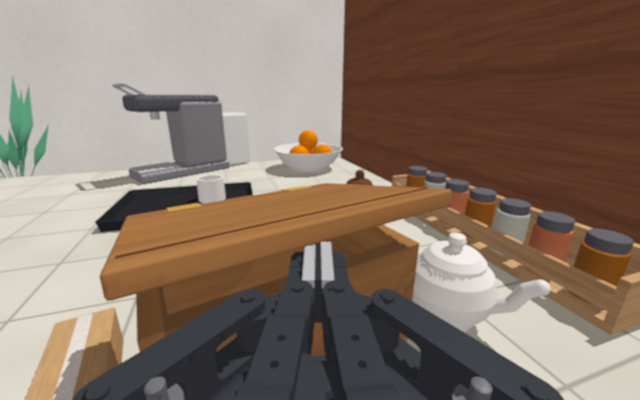

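```bash
cat > arc.py <<'E'
from go import *
o,R,tip,b=state(); show(); cur=b
for th in map(float,sys.argv[2:]):
    r=float(sys.argv[1]); t=np.array([.07-r*np.cos(th),cur[1],.139+r*np.sin(th)])
    print(th,t.round(3),(R.T@Rz(P[2])@(t-cur)*100).round(2)); cur=t
E
python3 arc.py .147 .3 .4 .5 .6 .7 .8 .9 1 1.1 1.2 1.3 1.4
```

```text
t 10.15 tip box [-0.0826  0.0012  0.173 ] zdir box [ 0.866 -0.499 -0.001] F box [ 0.33  0.24 -1.85] q [ 0.75  1.1  -0.24  1.67 -1.2   1.5   1.14] tcp [ 0.536 -0.248  0.173]
0.3 [-0.07   0.001  0.182] [-0.61 -0.95  1.06]
0.4 [-0.065  0.001  0.196] [-0.25 -1.38  0.44]
0.5 [-0.059  0.001  0.209] [-0.32 -1.32  0.55]
0.6 [-0.051  0.001  0.222] [-0.38 -1.25  0.66]
0.7 [-0.042  0.001  0.234] [-0.44 -1.17  0.77]
0.8 [-0.032  0.001  0.244] [-0.5  -1.08  0.87]
0.9 [-0.021  0.001  0.254] [-0.55 -0.97  0.96]
1.0 [-0.009  0.001  0.263] [-0.6  -0.86  1.03]
1.1 [0.003 0.001 0.27 ] [-0.64 -0.73  1.1 ]
1.2 [0.017 0.001 0.276] [-0.67 -0.6   1.16]
1.3 [0.031 0.001 0.281] [-0.7  -0.47  1.21]
1.4 [0.045 0.001 0.284] [-0.72 -0.32  1.24]
```

```bash
python3 -m inch '[[-0.3,-0.6,0.5,0,0,0],[-0.3,-0.6,0.5,0,0,0],[-0.15,-0.7,0.25,0,0,0],[-0.15,-0.7,0.25,0,0,0],[-0.15,-0.65,0.3,0,0,0],[-0.15,-0.65,0.3,0,0,0],[-0.2,-0.6,0.35,0,0,0],[-0.2,-0.6,0.35,0,0,0],[0,0,0,0,0,0]]'
python3 arc.py .147 .7 .8 .9 1;  python3 - <<'E'
from h import *
import cv2
c=viewer.read_camera("wrist"); cv2.imwrite("pics/wrist9.png",c["image"][:,:,::-1])
E
```

```text
time: 11.05
tcp_pos: [0.5302, -0.2161, 0.2241]
orientation: [[0.947, 0.001, 0.321], [-0.321, -0.001, 0.947], [0.001, -1.0, -0.0]]
contact_force: [0.5, -1.0, -0.7]
width: 0.0001
t 11.05 tip box [-0.05   0.001  0.224] zdir box [ 0.866 -0.499 -0.   ] F box [-1.09 -0.25 -0.73] q [ 0.76  1.   -0.31  1.76 -1.23  1.45  1.11] tcp [ 0.53  -0.216  0.224]
0.7 [-0.042  0.001  0.234] [-0.38 -0.97  0.65]
0.8 [-0.032  0.001  0.244] [-0.5  -1.08  0.87]
0.9 [-0.021  0.001  0.254] [-0.55 -0.97  0.96]
1.0 [-0.009  0.001  0.263] [-0.6  -0.86  1.04]
```

View pics/wrist9.png

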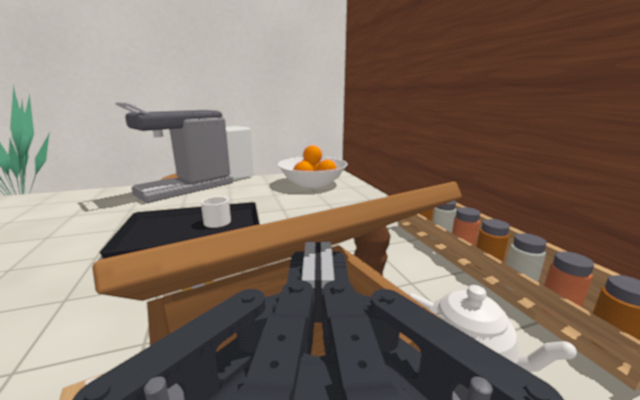

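```bash
python3 -m inch '[[-0.9,-0.5,0.3,0,0.04,0],[-0.9,-0.5,0.35,0,0.04,0],[-0.95,-0.5,0.45,0,0.04,0],[-0.95,-0.5,0.45,0,0.04,0],[0,0,0,0,0,0]]'
python3 arc.py .147 .8 .9 1 1.1 1.2 1.3
```

```text
time: 11.6
tcp_pos: [0.501, -0.1885, 0.2433]
orientation: [[0.883, -0.0, 0.47], [-0.47, 0.001, 0.883], [-0.001, -1.0, 0.001]]
contact_force: [0.9, -1.5, -1.3]
width: 0.0003
t 11.6 tip box [-0.0332  0.0012  0.2435] zdir box [ 0.774 -0.633  0.001] F box [-1.6  -0.57 -1.31] q [ 1.    1.   -0.65  1.93 -1.26  1.12  1.14] tcp [ 0.501 -0.188  0.243]
0.8 [-0.032  0.001  0.244] [-0.05 -0.1   0.06]
0.9 [-0.021  0.001  0.254] [-0.7  -0.97  0.86]
1.0 [-0.009  0.001  0.263] [-0.76 -0.85  0.93]
1.1 [0.003 0.001 0.27 ] [-0.81 -0.73  0.99]
1.2 [0.017 0.001 0.276] [-0.85 -0.6   1.04]
1.3 [0.031 0.001 0.281] [-0.88 -0.46  1.08]
```

```bash
python3 -m inch '[[0,-1.0,0,-0.06,0,0],[0,-1.0,0,-0.06,0,0],[-0.2,-1.3,0.2,-0.06,0,0],[-0.2,-1.3,0.2,-0.06,0,0],[0,0,0,0,0,0]]'
python3 arc.py .147 .8 .9 1 1.1 1.2 1.3; python3 -c "
from workcell import get_obs;print(get_obs()['qpos'])"
```

```text
time: 12.1
tcp_pos: [0.5032, -0.1784, 0.29]
orientation: [[0.885, -0.109, 0.453], [-0.466, -0.214, 0.859], [0.003, -0.971, -0.24]]
contact_force: [0.2, -0.8, -0.6]
width: 0.0002
t 12.1 tip box [-0.0273  0.0007  0.2484] zdir box [ 0.754 -0.612 -0.24 ] F box [-0.83 -0.01 -0.62] q [ 0.94  0.81 -0.59  1.95 -1.22  1.01  1.  ] tcp [ 0.503 -0.178  0.29 ]
0.8 [-0.032  0.001  0.244] [ 0.32  0.48 -0.29]
0.9 [-0.021  0.001  0.254] [-0.69 -1.15  0.6 ]
1.0 [-0.009  0.001  0.263] [-0.75 -1.06  0.7 ]
1.1 [0.003 0.001 0.27 ] [-0.8  -0.95  0.79]
1.2 [0.017 0.001 0.276] [-0.84 -0.84  0.87]
1.3 [0.031 0.001 0.281] [-0.88 -0.71  0.94]
[ 0.93529373  0.80943222 -0.58877913  1.95429243 -1.21796474  1.00514137
  0.99917885]
```

```bash
python3 -m inch '[[-0.35,-1.6,0.3,-0.06,0,0],[-0.4,-1.5,0.3,-0.06,0,0],[-0.4,-1.5,0.3,-0.06,0,0],[-0.4,-1.4,0.2,-0.06,0,0],[0,0,0,0,0,0]]'
python3 arc.py .147 1 1.1 1.2 1.3;  python3 - <<'E'
from h import *
import cv2
c=viewer.read_camera("wrist"); cv2.imwrite("pics/wrist10.png",c["image"][:,:,::-1])
c=viewer.read_camera("scene"); cv2.imwrite("pics/scene10.png",cv2.resize(c["image"][80:300,200:420,::-1],None,fx=2.7,fy=2.7))
E
```

```text
time: 12.6
tcp_pos: [0.5032, -0.1444, 0.3426]
orientation: [[0.885, -0.213, 0.413], [-0.465, -0.41, 0.784], [0.002, -0.887, -0.462]]
contact_force: [0.2, -0.4, -0.3]
width: -0.0
t 12.6 tip box [-0.0052  0.0034  0.2627] zdir box [ 0.689 -0.558 -0.462] F box [-0.43 -0.09 -0.32] q [ 0.83  0.61 -0.54  1.99 -1.14  0.89  0.8 ] tcp [ 0.503 -0.144  0.343]
1.0 [-0.009  0.003  0.263] [ 0.27  0.15 -0.3 ]
1.1 [0.003 0.003 0.27 ] [-0.8  -1.11  0.54]
1.2 [0.017 0.003 0.276] [-0.84 -1.02  0.65]
1.3 [0.031 0.003 0.281] [-0.88 -0.91  0.75]
```

View pics/wrist10.png

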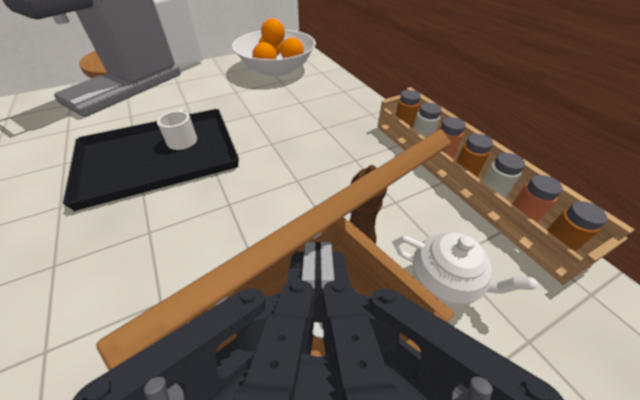

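View pics/scene10.png

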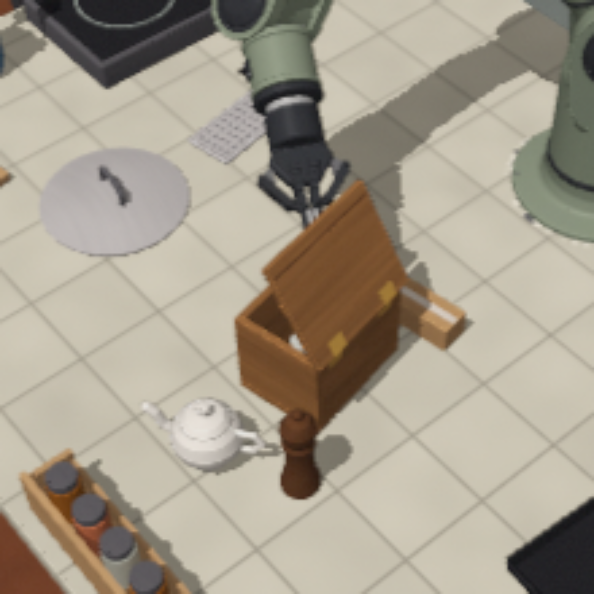

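```bash
python3 -m inch '[[-0.25,-0.5,0.1,0,0,0],[-0.3,-0.5,0.15,0,0,0],[-0.4,-0.5,0.3,0,0,0],[-0.4,-0.5,0.35,0,0,0],[-0.45,-0.45,0.35,0,0,0],[-0.45,-0.45,0.4,0,0,0],[0,0,0,0,0,0]]'
python3 arc.py .147 1.3 1.4 1.5 1.6;  python3 - <<'E'
from h import *
import cv2
c=viewer.read_camera("wrist"); cv2.imwrite("pics/wrist11.png",c["image"][:,:,::-1])
E
```

```text
time: 13.4
tcp_pos: [0.4956, -0.1089, 0.3599]
orientation: [[0.884, -0.215, 0.414], [-0.467, -0.409, 0.784], [0.0, -0.887, -0.462]]
contact_force: [-0.1, 0.2, -0.1]
width: 0.0
t 13.4 tip box [0.0311 0.0038 0.28  ] zdir box [ 0.688 -0.559 -0.462] F box [ 0.27  0.09 -0.15] q [ 0.82  0.56 -0.59  2.04 -1.19  0.84  0.78] tcp [ 0.496 -0.109  0.36 ]
1.3 [0.031 0.004 0.281] [ 0.02 -0.04 -0.06]
1.4 [0.045 0.004 0.284] [-0.9  -0.8   0.84]
1.5 [0.06  0.004 0.286] [-0.92 -0.68  0.92]
1.6 [0.074 0.004 0.286] [-0.93 -0.55  1.  ]
```

View pics/wrist11.png

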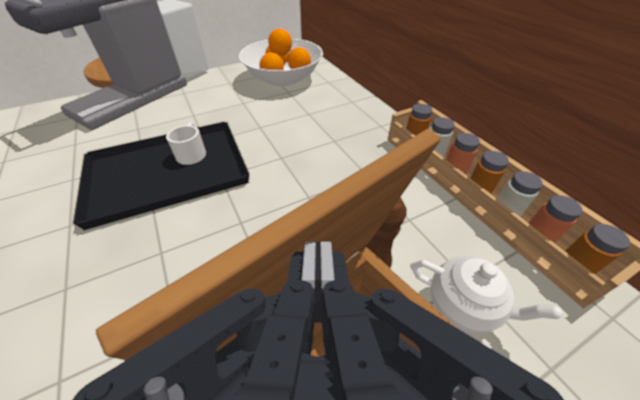

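```bash
python3 -m inch '[[-0.35,-0.35,0.35,0,0,0],[-0.4,-0.35,0.4,0,0,0],[-0.4,-0.3,0.4,0,0,0],[-0.4,-0.3,0.4,0,0,0],[-0.35,-0.2,0.4,0,0,0],[-0.35,-0.2,0.4,0,0,0],[0,0,0,0,0,0]]'
python3 arc.py .147 1.6;  python3 - <<'E'
from h import *
import cv2
c=viewer.read_camera("wrist"); cv2.imwrite("pics/wrist12.png",c["image"][:,:,::-1])
E
```

```text
time: 14.15
tcp_pos: [0.4891, -0.0735, 0.3637]
orientation: [[0.884, -0.216, 0.414], [-0.467, -0.408, 0.784], [-0.0, -0.887, -0.462]]
contact_force: [-0.5, 0.6, -0.0]
width: 0.0002
t 14.15 tip box [0.0671 0.0032 0.2838] zdir box [ 0.688 -0.559 -0.462] F box [ 0.71  0.41 -0.02] q [ 0.84  0.55 -0.7   2.08 -1.23  0.75  0.79] tcp [ 0.489 -0.073  0.364]
1.6 [0.074 0.003 0.286] [-0.46 -0.45  0.4 ]
```

View pics/wrist12.png

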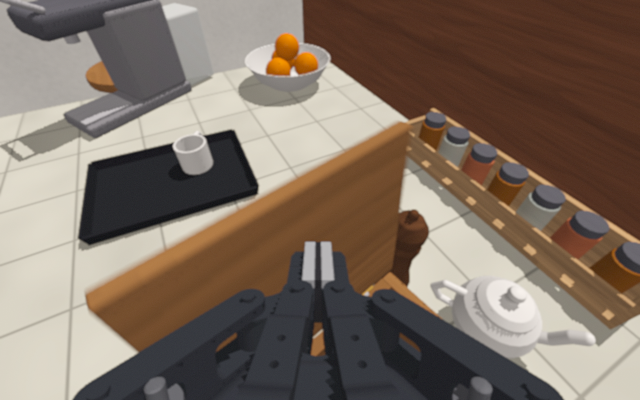

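```bash
python3 -m inch '[[-0.35,-0.2,0.35,0,0,0],[-0.35,-0.2,0.35,0,0,0],[-0.35,-0.2,0.35,0,0,0],[0,0,0,0,0,0]]'
python3 arc.py .147 1.6;  python3 - <<'E'
from h import *
import cv2
c=viewer.read_camera("wrist"); cv2.imwrite("pics/wrist13.png",c["image"][:,:,::-1])
c=viewer.read_camera("scene"); cv2.imwrite("pics/scene13.png",cv2.resize(c["image"][80:300,200:420,::-1],None,fx=2.7,fy=2.7))
E
```

```text
time: 14.6
tcp_pos: [0.4855, -0.0579, 0.3642]
orientation: [[0.884, -0.216, 0.414], [-0.467, -0.408, 0.784], [-0.0, -0.887, -0.462]]
contact_force: [0.7, 0.6, -0.0]
width: -0.0
t 14.6 tip box [0.0831 0.0037 0.2843] zdir box [ 0.688 -0.559 -0.462] F box [ 0.47 -0.77 -0.02] q [ 0.87  0.56 -0.78  2.1  -1.24  0.7   0.78] tcp [ 0.485 -0.058  0.364]
1.6 [0.074 0.004 0.286] [ 0.55  0.17 -0.68]
```

View pics/wrist13.png

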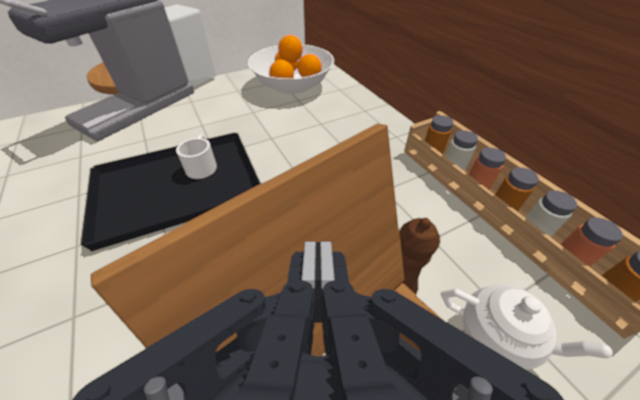

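View pics/scene13.png

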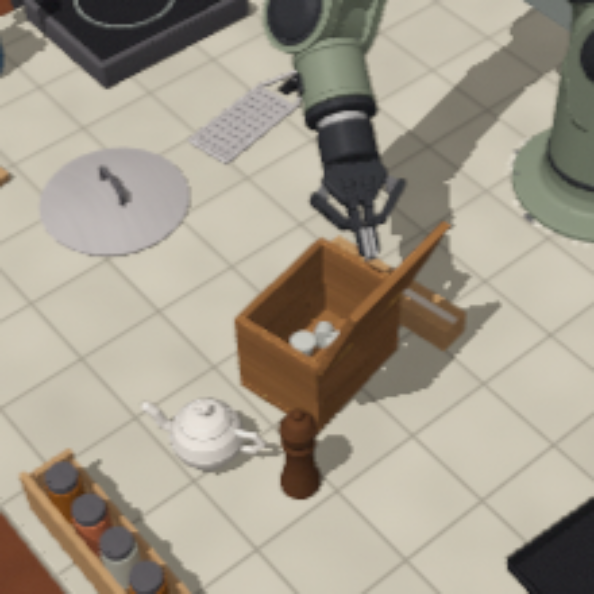

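```bash
python3 -m inch '[[0,0,-1,0,0,0],[0,0,-2,0,0,0],[0,-0.5,-3,0,0,0],[0,-1,-3,0,0,0],[0,-1,-3,0,0,0],[0,-1,-3,0,0,0],[0,0,0,0,0,0],[0,0,0,0,0,0],[0,0,0,0,0,0],[0,0,0,0,0,0],[0,0,0,0,0,0]]'
python3 go.py;  python3 - <<'E'
from h import *
import cv2
c=viewer.read_camera("wrist"); cv2.imwrite("pics/wrist14.png",c["image"][:,:,::-1])
c=viewer.read_camera("scene"); cv2.imwrite("pics/scene14.png",cv2.resize(c["image"][80:300,200:420,::-1],None,fx=2.7,fy=2.7))
c=viewer.read_camera("top"); cv2.imwrite("pics/top14.png",cv2.resize(c["image"][110:280,255:395,::-1],None,fx=3.5,fy=3.5,interpolation=cv2.INTER_CUBIC))
E
```

```text
time: 15.8
tcp_pos: [0.4311, -0.1614, 0.4642]
orientation: [[0.884, -0.216, 0.414], [-0.467, -0.408, 0.784], [-0.001, -0.887, -0.462]]
contact_force: [-0.6, -0.6, -0.1]
width: 0.0001
t 15.8 tip box [-0.0078  0.0772  0.3842] zdir box [ 0.689 -0.559 -0.462] F box [-0.46  0.68 -0.05] q [ 1.08  0.36 -0.68  2.01 -1.04  1.08  0.58] tcp [ 0.431 -0.161  0.464]
```

View pics/wrist14.png

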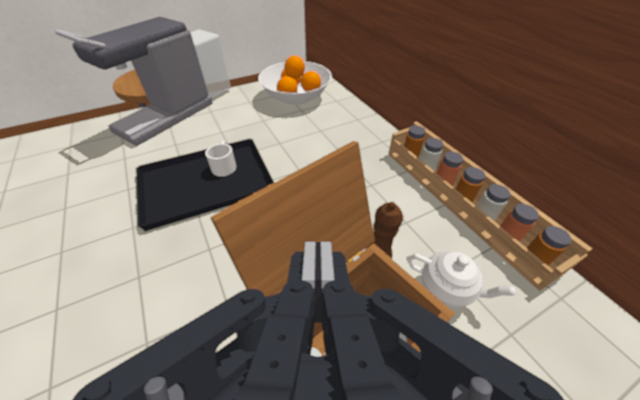

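View pics/scene14.png

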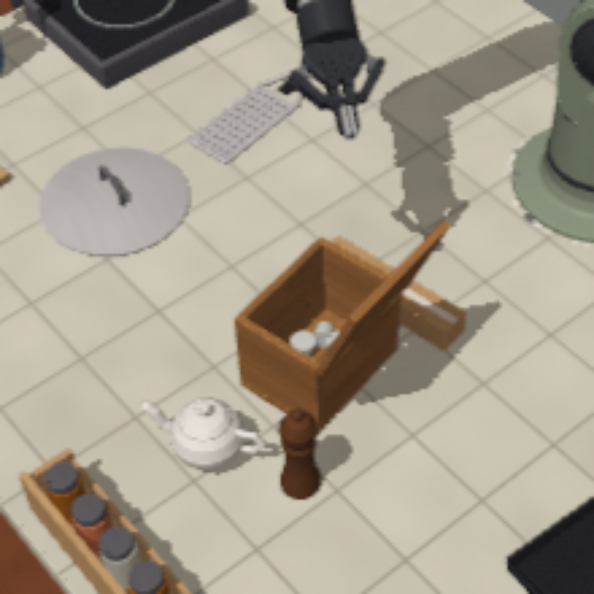

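View pics/top14.png

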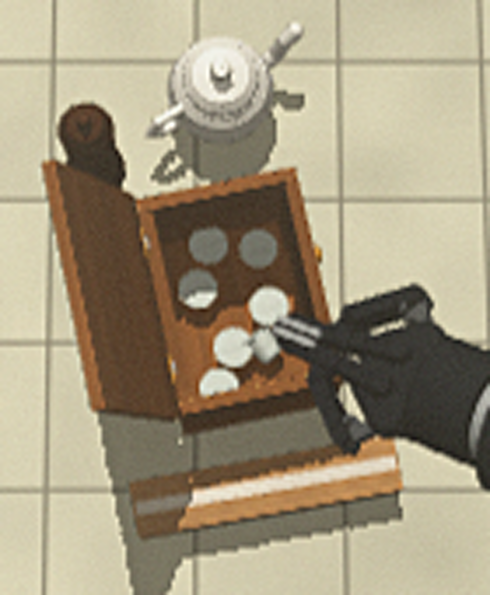

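Run:
```python
from go import *
inv=lambda q:((q-[255,110])*3.5).round(0)
for th in (1.6,1.75,1.85,1.92):
    X=[]
    for y in (-.099,.099):
        for off in (0,.012):
            r=.164; X.append([.07-r*np.cos(th)+off*np.sin(th),y,.15+r*np.sin(th)+off*np.cos(th)])
    w=b2w(P,X); print(th,inv(proj(T,w)).tolist(),((proj(S,w)-[200,80])*2.7).round(0).tolist())
print('box top corners',inv(proj(T,b2w(P,[[-.07,-.095,.15],[-.07,.095,.15],[.07,-.095,.15],[.07,.095,.15]]))).tolist())
for th in (0,.1,.2):
    k=np.array([-.07-.084*np.sin(th)-.016*np.cos(th),.0485-.084*np.cos(th)+.016*np.sin(th),.052]); print(th,'knob',inv(proj(T,b2w(P,[k]))).tolist())
```

```text
1.6 [[118.0, 138.0], [103.0, 141.0], [168.0, 390.0], [152.0, 394.0]] [[312.0, 288.0], [319.0, 293.0], [410.0, 195.0], [418.0, 199.0]]
1.75 [[87.0, 145.0], [72.0, 148.0], [135.0, 397.0], [120.0, 401.0]] [[328.0, 299.0], [335.0, 305.0], [425.0, 205.0], [433.0, 210.0]]
1.85 [[67.0, 150.0], [52.0, 154.0], [114.0, 402.0], [99.0, 406.0]] [[338.0, 307.0], [346.0, 314.0], [436.0, 212.0], [443.0, 218.0]]
1.92 [[53.0, 154.0], [39.0, 158.0], [100.0, 406.0], [86.0, 409.0]] [[345.0, 314.0], [353.0, 320.0], [443.0, 218.0], [450.0, 224.0]]
box top corners [[295.0, 165.0], [341.0, 380.0], [134.0, 196.0], [177.0, 413.0]]
0 knob [[320.0, 253.0]]
0.1 knob [[329.0, 254.0]]
0.2 knob [[339.0, 255.0]]
```

```bash
python3 -c "
from workcell import close_job; print(close_job())"
```

```text
the job is handed in; nothing more can be done
None
```

The little door is shut and the lid is fully back on its stop, done in that order with the closed fingertips. I handed the job in at about 16 s, with the arm about 10 cm clear.

- **Door:** I pushed it shut with at most about 9 N. In the top view after the door push its knob sits at the pixel predicted for a shut door, and a wrist close-up showed it flush.
- **Lid:** I lifted it by the overhanging lip and walked it over with about 3 N or less. After I backed off it stayed put; its edge in the top view fits about 1.9 rad, against 1.92 for the stop.
- **Everything else:** The box corners, carton, jug, mill, tray and cup show no visible shift in the pictures. I only compared them by eye and pixel position. I did not measure the grater or pot lid separately; the arm kept well clear of both.
- **Joint 5:** It came right up to its −1.26 rad limit while I was lifting the lid. The readings never showed it past the limit, and I tilted the fingers down to ease it off.

No check failed or disagreed beyond a few millimetres of calibration scatter.

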